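# Hang the copper plate's hanger on the drying rail by its side slot

### The arm

A 7-joint arm with a two-finger parallel gripper is mounted at the origin on the work surface. World frame = base frame: x ahead of the robot, y to its left, z up, the work surface at z = 0. Lengths are in m, angles in rad, forces in N, time in s.
With the tool pointing down it reaches from about 0.425 to 0.875 m from the base axis. Payload 8.4 kg.
Tool frame: the origin (TCP) lies at the very end of the fingers, on their centre line; the grasp point (between the pads) lies 19 mm behind it; z points along the fingers, x is the direction in which the jaws open and shut, and the axes are right-handed (so a half turn about z gives the same grasp; the last joint's range is limited). The gripper opens to 87 mm and grips with 3 to 60 N. Pads are 19 mm wide; open, the fingers measure 117 mm over their backs; the gripper's body (75 mm by 190 mm) begins 51 mm behind the grasp point.
Start: joints at [-1.364, 0.333, 0.04, 1.465, -0.013, 1.343, -0.059], TCP at [0.196, 0.62, 0.193] pointing down, gripper open.
Joint ranges: [-2.58, 2.58], [-0.38, 2.09], [-1.3, 1.39], [0.25, 2.4], [-1.5, 4.64], [0.08, 2.09], [-2.65, 2.65]. Speed limits (rad/s): [2.22, 2.22, 2.79, 2.79, 3.14, 3.14, 3.14].

### API

Orientations are given as a rotation vector (axis times angle).
In Python, from plant import sensors, eyes, env gives the robot as it stands.
- The arm moves only by the tool send_rows, never from a script. Its argument "motion" is a list of rows, each an object with "rot": the turn, a rotation vector about the tool's x, y, z in rad, a list of three; "delta_pos": the shift along the tool's x, y, z in m, a list of three; "grip": the opening, from -1 (shut) to 1 (fully open). A call has exactly 8 rows; each row is the pose to reach, as a shift and turn from the pose commanded when the call began, along the tool's axes at that moment; what a row does not reach only later rows make up. A row lasts 1/10 s, in which the tool goes at most 50 mm and 8.59 degrees, less where a joint would pass 70% of its speed; a pose out of reach is approached as far as the arm can. A call with a gripper value outside its range is refused whole. The fingers move at their own pace and stop on an object; "squeeze" is the grip in N (left out, the last holds). Time passes only in rows, so rows that repeat a pose let the fingers close, or fill a call up. It gives the time, the measured TCP pose, the force and the opening at its end, in the units of the state.
- sensors.get_obs(): the state, without advancing time (a new reading comes with each control period).
- eyes.read_camera(name): name is "scene" or "side" or "wrist"; returns a dict with "pixels" (400x640x3 uint8, blue, green, red), "camera_matrix" (3x3 intrinsics, pixels), "camera_from_world" (4x4, takes a point from world to camera coordinates); the wrist camera has in their place "hand_eye" (4x4, takes a point from camera to tool coordinates, whose origin is the TCP and whose axes are the tool frame's). Camera axes: x right, y down, z forward; pixel columns grow to the right and rows downward; lengths in m; the calibration is good to about 2 mm. A picture is of the moment at which its call begins: read the wrist's pose just before it. There is no depth.
- env.finish_job(): hands the job in, once; it reports no verdict.
The state is a dict: "time_s": time; "joint_positions": joint angles; "qvel": joint speeds; "effort": joint torques, N m; "ee_pos": TCP position; "orientation": TCP orientation; "contact_force": force on the tool from outside, world axes, zero at the start; "moment": the same for the moment, N m; "finger_gap": finger opening in m.
Only numpy, scipy, OpenCV 4.12 (cv2) and the standard library are available. Lean on these libraries where they do the work, as an engineer would, in place of code of your own. Each camera call takes 0.05 s, during which the arm holds its last target. There are 200 camera calls.

### The job

Take the hanger that carries the copper plate (orange grip) out of the wooden drain stand and hang it on the empty stud of the drying rail: slide its slot sideways onto the stud's neck, behind the head, feeling your way lightly rather than forcing it, and let it down until the stud sits fully up in the notch before you let go. Leave the other hangers and everything else on the light table where they are.

Things in the scene. Friction and masses are not known exactly. Their poses are not given: they have to be found in the camera images.
- hanger_copper: The hanger to hang, about 0.3 kg: steel frame 120 (y) x 8 (x) x 104 mm high round a copper plate; on its top middle a 5 mm thick steel strap plate with the slot, then an orange grip 10 (x) x 34 (y) x 50 mm. 212 mm tall. Origin: centre of its underside, z up, slot mouth to +y. It stands upright in a groove of the stand; clear of the groove once lifted 30 mm.
- hanger_copper_seat (a point): The copper hanger's seat, 148 mm above its underside, on the middle plane: where the centre of a seated stud neck lies. Here, at the slot's inner end, a notch 10.5 mm wide (y -5.25 to +5.25) goes 9 mm up from the slot's roof, to 152 mm; the end wall runs on straight up into it. The hanger hangs with the stud at the top of this notch.
- hanger_copper_grip (a point): On the copper hanger, a good point to grip: in the middle of the orange grip, 194 mm above the underside (the grip reaches from 162 to 212 mm). Axes as the hanger's.
- stand: Fixed grooved wooden drain stand, 160 (x) x 150 (y) x 40 mm high, with two grooves along y, 9.5 mm wide and 30 mm deep, at x = -40 and +40 mm; a hanger stands in each with its faces along the groove. Origin: centre of its underside.
- rack: Fixed drying rail: an aluminium strip 330 mm long (y), 34 mm high and 8 mm thick, its top edge 212 mm above the table, on two posts with feet. Two stand-off studs point to its +x side (away from the robot); their necks are 40 mm from the strip's middle. The one at y = +90 mm carries a hanger already; the one at y = -60 mm is empty. Origin: on the table under the strip; y along it, x as the studs point.
- stud_mid (a point): Nominal middle of the empty stud's neck, 195 mm above the table; rack's axes. Neck: 8 mm diameter, along x, 12 mm long, between a 20 mm collar (rail side) and a 20 mm head (+x end). The stud is clamped in an upright adjusting slot: its true height is up to 10 mm above or below this point, which does not show it; along x and y it is exact. Pushes over about 20 N are too rough for it.
- hanger_zinc: Bystander: same hanger with a dark plate and grey grip, in the other groove of the stand. Origin: centre of its underside.
- hanger_hung: Bystander: same hanger with a pale grey plate and grey grip, hanging on the rail's other stud. Origin: centre of its underside.
- bottle: Bystander: white bottle, 68 mm diameter, 190 mm high, loose. Origin: centre of its underside.
- ink_can: Bystander: blue ink can, 84 mm diameter, 55 mm high, loose. Origin: centre of its underside.
- brush_jar: Bystander: blue jar of brushes, 80 mm diameter, 195 mm high, loose. Origin: centre of its underside.
- brayer: Bystander: ink roller lying down, about 170 x 120 x 40 mm, loose. Origin: under its roller.
- loupe: Bystander: black standing loupe, 52 mm diameter, 45 mm high, loose. Origin: centre of its underside.
- ink_knife: Bystander: ink spatula lying flat, loose.
- hanger_copper_slot (a point): Mouth of the copper hanger's slot: 30 mm in +y of its middle, at mid slot height, 138 mm above its underside. The slot is 10 mm high (133 to 143 mm), open to +y. Its upper lip ends at y = +30 mm, its lower lip already at +18 mm. It runs level inwards to a straight end wall at y = -5.25 mm. Upper lip's top edge: 162 mm, lower lip's underside: 125 mm, frame's top: 104 mm.

How it is judged:
By the outcome, as a careful person would: the job done as asked, in the order asked, and still so for the second after the job is handed in, with the robot touching nothing.
It also fails if it takes over 61 s, if anything falls off the work surface, if the arm or the gripper's body presses on something with over 40 N, if the wrist force passes 120 N, or if a joint passes its speed limit or range.

## Working session

There is one attempt and no reset: what is moved stays moved. The work goes in short steps, Python scripts to look and compute and a tool call to move; the robot and the scene stay as the last step left them, time stands still between calls to the robot, and variables do not carry over. Pictures are saved under pics/ and viewed, about 8 in all and at most 12, crops included, and the job is handed in when it is done.

Besides the shell and the picture viewer there is one more tool, called after ">>>" as name(argument=value, ...), one argument or row to a line, values as JSON. send_rows: Moves the arm, as the interface text tells. Its arguments: {"type":"object","properties":{"motion":{"type":"array"},"squeeze":{"type":"number"}},"required":["motion"]}

```bash
mkdir -p pics; ls; cat > h.py <<'E'
import numpy as np, cv2
from scipy.spatial.transform import Rotation as R
from plant import sensors, eyes, env
def cam(name):
    o=sensors.get_obs(); c=eyes.read_camera(name); K=np.array(c["camera_matrix"])
    if name=="wrist":
        T=np.eye(4); T[:3,:3]=R.from_rotvec(o["orientation"]).as_matrix(); T[:3,3]=o["ee_pos"]
        M=np.linalg.inv(T@np.array(c["hand_eye"]))
    else: M=np.array(c["camera_from_world"])
    return c["pixels"],K,M
def proj(K,M,P):
    P=np.atleast_2d(P); q=(M[:3,:3]@P.T).T+M[:3,3]; q=(K@q.T).T; return q[:,:2]/q[:,2:]
def ray(K,M,uv):
    Mi=np.linalg.inv(M); d=Mi[:3,:3]@np.linalg.inv(K)@np.array([uv[0],uv[1],1.]); return Mi[:3,3],d
def atz(K,M,uv,z):
    o,d=ray(K,M,uv); return o+d*(z-o[2])/d[2]
def atx(K,M,uv,x):
    o,d=ray(K,M,uv); return o+d*(x-o[0])/d[0]
E
python3 - <<'E'
from h import *
import pickle
D={}
for n in("scene","side","wrist"):
    p,K,M=cam(n); D[n]=(p,K,M); cv2.imwrite(f"pics/{n}0.png",p); print(n,np.linalg.inv(M)[:3].round(3).tolist(),K[0,0])
pickle.dump(D,open("d0.pkl","wb"))
o=sensors.get_obs();print(o)
E
```

```text
pics
scene [[-0.683, 0.455, -0.572, 1.221], [0.73, 0.421, -0.538, 0.563], [-0.004, -0.785, -0.62, 0.832]] 422.1959314955448
side [[0.735, -0.432, 0.524, -0.031], [-0.679, -0.47, 0.565, -0.706], [0.002, -0.77, -0.638, 0.867]] 381.0421726116574
wrist [[0.3, 0.913, 0.275, 0.121], [0.954, -0.287, -0.088, 0.643], [-0.002, 0.289, -0.957, 0.384]] 276.4298427927792
{'time_s': 0.15, 'joint_positions': array([-1.36421343,  0.33376355,  0.03988204,  1.46606566, -0.01341557,
        1.34328655, -0.05848063]), 'qvel': array([ 1.90049566e-03, -2.64537588e-03,  1.92481669e-03, -4.13033092e-03,
        5.43567387e-04,  2.68603621e-04, -8.72229812e-05]), 'effort': array([ 2.52151920e-03, -6.56844950e+01,  1.33667562e+00, -4.04104257e+01,
       -5.96718094e-02,  4.17870982e-02,  1.01575154e-04]), 'ee_pos': array([0.19557781, 0.61946006, 0.19235526]), 'orientation': array([ 2.53320762e+00,  1.85672997e+00, -1.52502441e-03]), 'contact_force': array([ 0.42516967, -0.01501146,  0.71047861]), 'moment': array([0.00424423, 0.00540911, 0.0051243 ]), 'finger_gap': 0.08713509315653642}
```

View pics/scene0.png

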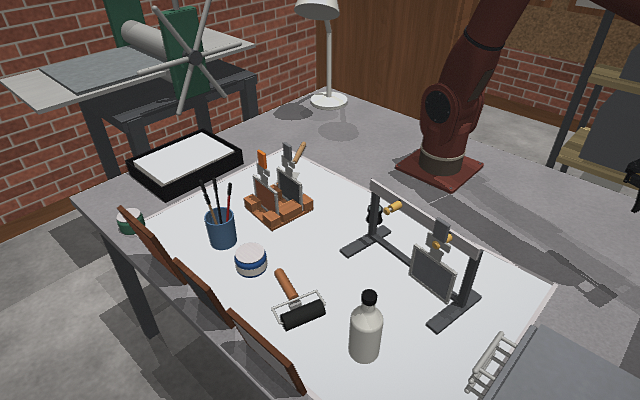

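View pics/side0.png

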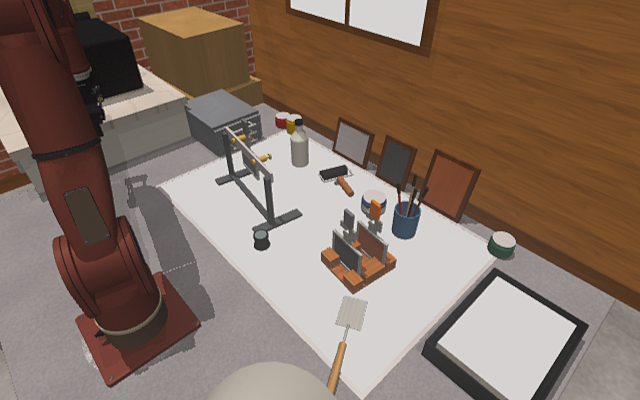

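The scene view shows the stand near (278,195), with the orange grip at (262,158), and the rail with its empty stud near (392,208). In the side view the stand is near (358,260) and the orange grip at (376,209). I'll zoom in on both.

```bash
python3 - <<'E'
import pickle,cv2,numpy as np
D=pickle.load(open("d0.pkl","rb"))
a=D["scene"][0][135:335,235:485]; b=D["side"][0][115:295,205:405]
a=cv2.resize(a,(800,640),interpolation=cv2.INTER_CUBIC)[:600]
cv2.imwrite("pics/sc_z.png",cv2.resize(D["scene"][0][135:320,240:486],None,fx=3.25,fy=3.25,interpolation=cv2.INTER_CUBIC))
cv2.imwrite("pics/si_z.png",cv2.resize(b,None,fx=3.25,fy=3.25,interpolation=cv2.INTER_CUBIC))
E
```

```text
(no output)
```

View pics/sc_z.png

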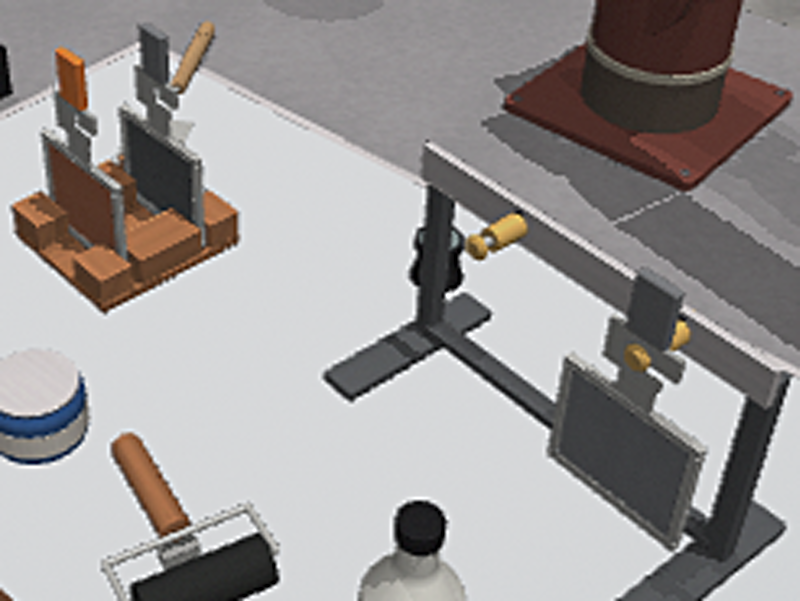

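View pics/si_z.png

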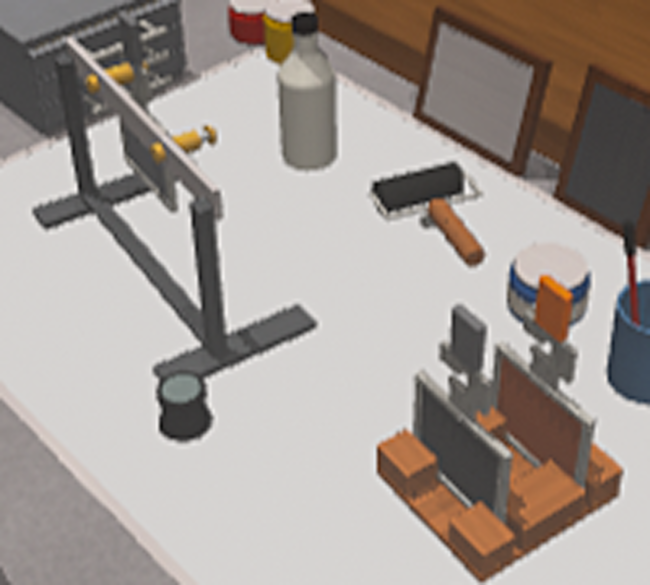

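```bash
cat > fit.py <<'E'
from h import *; import pickle
from scipy.optimize import least_squares
D=pickle.load(open("d0.pkl","rb"))
off={"scene":(240,135),"side":(205,115)}
def fit(obs,x0,nz=0):
    def w(p,P):
        c,s=np.cos(p[2]),np.sin(p[2]); return [p[0]+c*P[0]-s*P[1],p[1]+s*P[0]+c*P[1],P[2]+(p[3] if len(P)>3 else 0)]
    def f(p): return np.concatenate([proj(*D[n][1:],w(p,P))[0]-(np.array(uv)/3.25+off[n]) for n,P,uv in obs])
    r=least_squares(f,x0,loss="soft_l1",f_scale=1); print(r.x.round(4)); print(f(r.x).reshape(-1,2).round(1).tolist()); return r.x
st=[("scene",(.08,.075,0),(107,310)),("scene",(-.08,.075,0),(238,240)),("side",(-.08,-.075,0),(485,580)),("side",(.08,-.075,0),(620,490)),
("scene",(.04,-.06,.114),(42,132)),("scene",(.04,.06,.114),(125,190)),("side",(.04,.06,.114),(497,347)),("side",(.04,-.06,.114),(592,425)),
("scene",(-.04,-.06,.114),(122,108)),("scene",(-.04,.06,.114),(202,162)),("side",(-.04,.06,.114),(417,375)),("side",(-.04,-.06,.114),(508,458)),
("side",(.04,.017,.222),(540,278)),("side",(.04,-.017,.222),(570,292)),("scene",(.04,-.017,.222),(58,48)),("scene",(.04,.017,.222),(84,62))]
s=fit(st,[.5,-.3,0])
rk=[("scene",(.004,-.165,.212),(424,150)),("side",(-.004,-.165,.212),(215,200)),("side",(0,.165,.212),(70,42)),("scene",(.004,.165,.212),(782,375)),
("scene",(.04,-.06,.195,1),(488,241)),("side",(.04,-.06,.195,1),(197,140))]
r=fit(rk,[.5,.1,0,0])
E
python3 fit.py
```

```text
[ 0.5525 -0.2445 -0.098 ]
[[-1.0, 1.0], [-0.2, -0.0], [-1.0, 1.1], [-1.1, 1.1], [0.4, -0.6], [-1.3, -0.8], [-1.8, -3.2], [-1.5, -2.9], [-2.9, -2.9], [-3.2, -2.9], [1.3, -0.1], [2.3, 0.5], [-1.6, -3.0], [-1.8, -0.6], [0.3, -0.3], [-0.6, 0.1]]
[ 5.014e-01  2.100e-01 -1.523e-01 -5.000e-04]
[[0.0, -2.2], [-2.1, -3.6], [-1.9, -2.1], [-0.6, -0.8], [-0.8, 0.7], [0.3, -1.5]]
```

>>> send_rows(
  motion=[
    {"rot":[0,0,0],"delta_pos":[0,0,-0.05],"grip":1},
    {"rot":[0,0,0.1],"delta_pos":[-0.01,0.03,-0.1],"grip":1},
    {"rot":[0,0,0.2],"delta_pos":[-0.03,0.07,-0.13],"grip":1},
    {"rot":[0,0,0.3],"delta_pos":[-0.045,0.11,-0.15],"grip":1},
    {"rot":[0,0,0.4],"delta_pos":[-0.065,0.15,-0.17],"grip":1},
    {"rot":[0,0,0.5],"delta_pos":[-0.085,0.19,-0.19],"grip":1},
    {"rot":[0,0,0.6],"delta_pos":[-0.105,0.23,-0.2],"grip":1},
    {"rot":[0,0,0.7],"delta_pos":[-0.12,0.27,-0.2],"grip":1},
  ],
)

```text
time_s: 0.95
ee_pos: [0.4187, 0.4225, 0.3954]
orientation: [-3.017, -0.868, -0.004]
contact_force: [1.1, 0.8, 0.5]
finger_gap: 0.0871
```

```bash
cat >> h.py <<'E'
def go(pos,yaw,tilt=None):
    """tool-frame delta from measured pose to world pos, tool down with tool x at yaw"""
    o=sensors.get_obs(); Rc=R.from_rotvec(o["orientation"]); p=np.array(o["ee_pos"])
    c,s=np.cos(yaw),np.sin(yaw); Rt=R.from_matrix(np.array([[c,s,0],[s,-c,0],[0,0,-1.]]))
    d=Rc.inv().apply(np.array(pos)-p); r=(Rc.inv()*Rt).as_rotvec()
    print("t",round(o["time_s"],2),"pos",p.round(4),"F",np.round(o["contact_force"],1),"gap",round(o["finger_gap"],4),"j",np.round(o["joint_positions"],2)); print("delta",d.round(4),"rot",r.round(4),"dist",np.linalg.norm(d).round(3)); return d,r
E
python3 -c "
from h import *
go([.56,-.12,.40],-.1)"
```

```text
t 0.95 pos [0.4187 0.4225 0.3954] F [1.1 0.8 0.5] gap 0.0871 j [-1.1   0.19  0.29  1.24 -0.06  1.71 -0.26]
delta [-0.1686  0.5346 -0.0057] rot [-0.0021 -0.0026  0.6605] dist 0.561
```

>>> send_rows(
  motion=[
    {"rot":[0,0,0.08],"delta_pos":[-0.015,0.045,0],"grip":1},
    {"rot":[0,0,0.16],"delta_pos":[-0.03,0.09,0],"grip":1},
    {"rot":[0,0,0.25],"delta_pos":[-0.044,0.135,0],"grip":1},
    {"rot":[0,0,0.33],"delta_pos":[-0.058,0.18,0],"grip":1},
    {"rot":[0,0,0.41],"delta_pos":[-0.072,0.225,0],"grip":1},
    {"rot":[0,0,0.5],"delta_pos":[-0.086,0.27,0],"grip":1},
    {"rot":[0,0,0.58],"delta_pos":[-0.1,0.315,0],"grip":1},
    {"rot":[0,0,0.66],"delta_pos":[-0.114,0.36,0],"grip":1},
  ],
)

```text
time_s: 1.75
ee_pos: [0.5135, 0.057, 0.3931]
orientation: [-3.137, 0.154, -0.0]
contact_force: [0.3, -0.0, 0.1]
finger_gap: 0.0868
```

```bash
python3 -c "
from h import *
go([.58,-.25,.36],-.1)"
```

```text
t 1.75 pos [0.5135 0.057  0.3931] F [ 0.3 -0.   0.1] gap 0.0868 j [-0.78  0.01  0.6   1.44 -0.01  1.69 -0.28]
delta [0.0963 0.299  0.0329] rot [-0.0004 -0.      0.0018] dist 0.316
```

>>> send_rows(
  motion=[
    {"rot":[0,0,0],"delta_pos":[0.015,0.045,0.005],"grip":1},
    {"rot":[0,0,0],"delta_pos":[0.03,0.09,0.01],"grip":1},
    {"rot":[0,0,0],"delta_pos":[0.044,0.135,0.015],"grip":1},
    {"rot":[0,0,0],"delta_pos":[0.058,0.18,0.02],"grip":1},
    {"rot":[0,0,0],"delta_pos":[0.072,0.225,0.025],"grip":1},
    {"rot":[0,0,0],"delta_pos":[0.086,0.27,0.03],"grip":1},
    {"rot":[0,0,0],"delta_pos":[0.096,0.3,0.033],"grip":1},
    {"rot":[0,0,0],"delta_pos":[0.096,0.3,0.033],"grip":1},
  ],
)

```text
time_s: 2.55
ee_pos: [0.5791, -0.254, 0.3586]
orientation: [3.135, -0.16, -0.004]
contact_force: [-1.0, 0.5, 0.3]
finger_gap: 0.0871
```

```bash
python3 -c "
from h import *
import pickle
go([.58,-.25,.36],-.1)
p,K,M=cam('wrist');pickle.dump((p,K,M),open('w1.pkl','wb'))
print(proj(K,M,[[.592,-.248,.222],[.592,-.248,.204]]))
cv2.imwrite('pics/w1.png',p)"
```

```text
t 2.55 pos [ 0.5791 -0.254   0.3586] F [-1.   0.5  0.3] gap 0.0871 j [-0.27  0.34  0.86  1.24 -0.26  1.67  0.44]
delta [ 0.0005 -0.004  -0.0015] rot [ 0.0026  0.0027 -0.0021] dist 0.004
[[328.94858911 175.78770448]
 [328.50634955 172.75681364]]
```

View pics/w1.png

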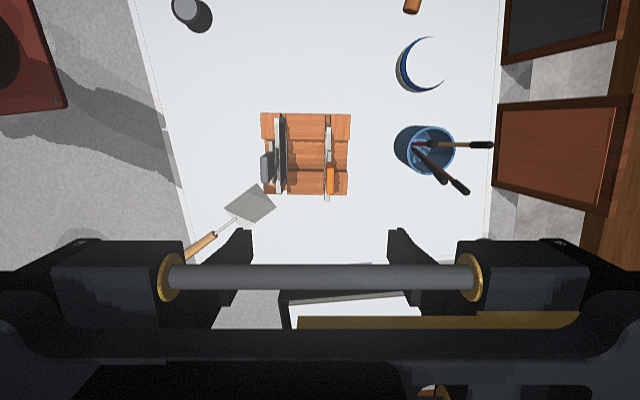

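The wrist view shows the stand at (305,153). The orange grip is at about (331,180) and appears upright and nearly in line with the picture, so the yaw is about right. Next I'll measure its mask.

```bash
python3 -c "
from h import *
import pickle
p,K,M=pickle.load(open('w1.pkl','rb'))
hsv=cv2.cvtColor(p,cv2.COLOR_BGR2HSV)
m=((hsv[...,0]>8)&(hsv[...,0]<20)&(hsv[...,1]>200)&(hsv[...,2]>120)).astype(np.uint8); m[:100]=0;m[230:]=0;m[:,:300]=0;m[:,360:]=0
for v in range(150,210):
    u=np.flatnonzero(m[v]); 
    if len(u): print(v,u.min(),u.max(),len(u),p[v,u.max()])
# predicted stand top corners / grip top corners
c,s=np.cos(-.098),np.sin(-.098)
W=lambda P:[.5525+c*P[0]-s*P[1],-.2445+s*P[0]+c*P[1],P[2]]
for P in [(-.08,-.075,.04),(.08,-.075,.04),(-.08,.075,.04),(.08,.075,.04),(.035,-.017,.222),(.045,-.017,.222),(.035,.017,.222),(.045,.017,.222),(.045,.017,.172)]: print(P,proj(K,M,W(P))[0].round(1))
"; python3 -c "
import cv2;p=cv2.imread('pics/w1.png')[95:215,240:370];cv2.imwrite('pics/w1z.png',cv2.resize(p,None,fx=5,fy=5,interpolation=cv2.INTER_CUBIC))"
```

```text
(-0.08, -0.075, 0.04) [263.4 194.1]
(0.08, -0.075, 0.04) [346.7 193.9]
(-0.08, 0.075, 0.04) [258.1 112.3]
(0.08, 0.075, 0.04) [348.9 112.1]
(0.035, -0.017, 0.222) [325.1 189.7]
(0.045, -0.017, 0.222) [333.2 189.6]
(0.035, 0.017, 0.222) [325.1 162.1]
(0.045, 0.017, 0.222) [333.5 162.1]
(0.045, 0.017, 0.172) [331.8 156. ]
```

View pics/w1z.png

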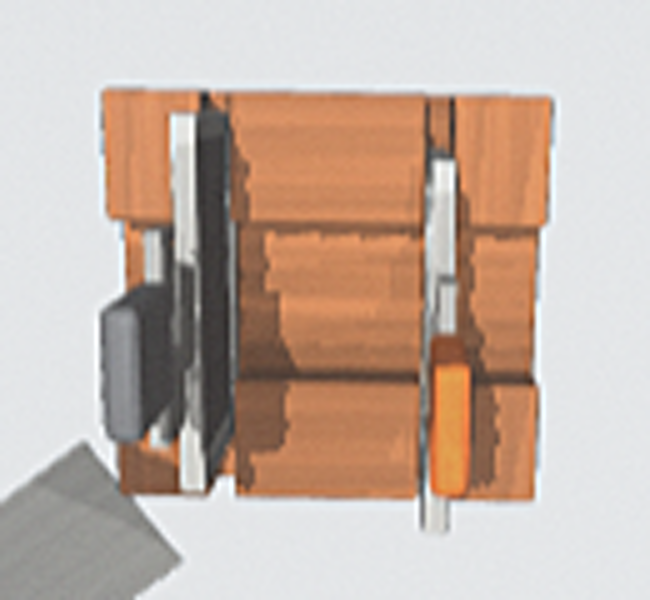

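```bash
python3 -c "
from h import *
import pickle
p,K,M=pickle.load(open('w1.pkl','rb'))
g=atz(K,M,(330.3,180.8),.222);print(g)
for uv,z in [((440,162),.114),((435,530),.114),((451,364),.222),((451,494),.222),((103,90),.04),((553,98),.04),((123,495),.04),((535,500),.04)]: print(uv,atz(K,M,(240+uv[0]/5,95+uv[1]/5),z).round(4))
go([g[0],g[1],.30],-.11)
"
```

```text
[ 0.59306956 -0.25435987  0.222     ]
(440, 162) [ 0.5986 -0.1965  0.114 ]
(435, 530) [ 0.5861 -0.3139  0.114 ]
(451, 364) [ 0.5944 -0.2384  0.222 ]
(451, 494) [ 0.5915 -0.2707  0.222 ]
(103, 90) [ 0.4844 -0.1636  0.04  ]
(553, 98) [ 0.6421 -0.1823  0.04  ]
(123, 495) [ 0.4679 -0.3113  0.04  ]
(535, 500) [ 0.6251 -0.3292  0.04  ]
t 2.6 pos [ 0.5797 -0.2513  0.359 ] F [-0.2 -0.1 -0.3] gap 0.087 j [-0.27  0.34  0.86  1.24 -0.25  1.67  0.43]
delta [0.0137 0.0016 0.059 ] rot [0.0013 0.0021 0.0104] dist 0.061
```

>>> send_rows(
  motion=[
    {"rot":[0,0,0.01],"delta_pos":[0.0135,0.003,0.02],"grip":0},
    {"rot":[0,0,0.01],"delta_pos":[0.0135,0.003,0.05],"grip":0},
    {"rot":[0,0,0.01],"delta_pos":[0.0135,0.003,0.08],"grip":0},
    {"rot":[0,0,0.01],"delta_pos":[0.0135,0.003,0.11],"grip":0},
    {"rot":[0,0,0.01],"delta_pos":[0.0135,0.003,0.14],"grip":0},
    {"rot":[0,0,0.01],"delta_pos":[0.0135,0.003,0.16],"grip":0},
    {"rot":[0,0,0.01],"delta_pos":[0.0135,0.003,0.174],"grip":0},
    {"rot":[0,0,0.01],"delta_pos":[0.0135,0.003,0.174],"grip":0},
  ],
)

```text
time_s: 3.4
ee_pos: [0.5933, -0.2512, 0.1846]
orientation: [-3.136, 0.162, 0.004]
contact_force: [-0.5, 0.0, -0.4]
finger_gap: 0.0442
```

```bash
python3 -c "
from h import *
go([.593,-.2545,.185],-.112)
p,K,M=cam('wrist')
cv2.imwrite('pics/w2.png',cv2.resize(p[100:300,200:460],None,fx=3,fy=3))"
```

```text
t 3.4 pos [ 0.5933 -0.2512  0.1846] F [-0.5  0.  -0.4] gap 0.0442 j [-0.28  0.41  0.82  1.52 -0.31  1.34  0.47]
delta [ 0.      0.0033 -0.0004] rot [-0.0011  0.0023  0.0086] dist 0.003
```

View pics/w2.png

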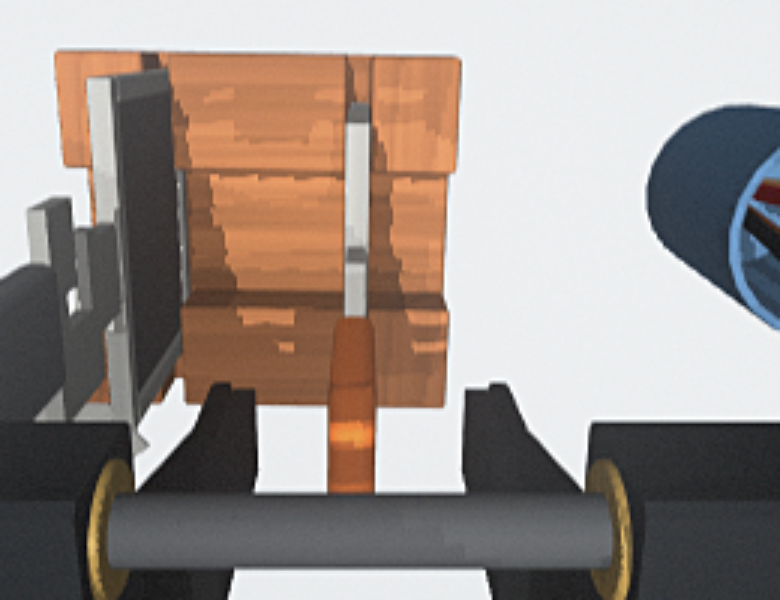

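The grip stands between the open fingers (about x = 352 in the crop), and nothing is touching. I'll correct y slightly and close.

>>> send_rows(
  motion=[
    {"rot":[0,0,0.008],"delta_pos":[0,0.003,0],"grip":0},
    {"rot":[0,0,0.008],"delta_pos":[0,0.003,0],"grip":0},
    {"rot":[0,0,0.008],"delta_pos":[0,0.003,0],"grip":-0.5},
    {"rot":[0,0,0.008],"delta_pos":[0,0.003,0],"grip":-0.6},
    {"rot":[0,0,0.008],"delta_pos":[0,0.003,0],"grip":-0.9},
    {"rot":[0,0,0.008],"delta_pos":[0,0.003,0],"grip":-1},
    {"rot":[0,0,0.008],"delta_pos":[0,0.003,0],"grip":-1},
    {"rot":[0,0,0.008],"delta_pos":[0,0.003,0],"grip":-1},
  ],
  squeeze=35,
)

```text
time_s: 4.25
ee_pos: [0.5934, -0.256, 0.186]
orientation: [3.137, -0.178, -0.0]
contact_force: [0.1, 0.3, 0.7]
finger_gap: 0.0095
```

```bash
python3 -c "
from h import *
go([.593,-.2545,.185],-.112)"
```

```text
t 4.25 pos [ 0.5934 -0.256   0.186 ] F [0.1 0.3 0.7] gap 0.0095 j [-0.27  0.42  0.82  1.52 -0.31  1.35  0.47]
delta [-0.0006 -0.0015  0.001 ] rot [ 0.      0.0001 -0.0011] dist 0.002
```

>>> send_rows(
  motion=[
    {"rot":[0,0,0],"delta_pos":[0,0,-0.01],"grip":-1},
    {"rot":[0,0,0],"delta_pos":[0,0,-0.025],"grip":-1},
    {"rot":[0,0,0],"delta_pos":[0,0,-0.045],"grip":-1},
    {"rot":[0,0,0],"delta_pos":[0,0,-0.075],"grip":-1},
    {"rot":[0,0,0],"delta_pos":[0,0,-0.11],"grip":-1},
    {"rot":[0,0,0],"delta_pos":[0,0,-0.15],"grip":-1},
    {"rot":[0,0,0],"delta_pos":[0,0,-0.19],"grip":-1},
    {"rot":[0,0,0],"delta_pos":[0,0,-0.22],"grip":-1},
  ],
)

```text
time_s: 5.05
ee_pos: [0.5931, -0.2562, 0.41]
orientation: [3.135, -0.177, 0.004]
contact_force: [1.0, -0.1, -3.3]
finger_gap: 0.0095
```

```bash
python3 -c "
from h import *
go([.521,.05,.40],-.152)"
```

```text
t 5.05 pos [ 0.5931 -0.2562  0.41  ] F [ 1.  -0.1 -3.3] gap 0.0095 j [-0.21  0.39  0.86  1.08 -0.3   1.78  0.43]
delta [-0.1062 -0.2961  0.0095] rot [ 0.0009 -0.0026  0.039 ] dist 0.315
```

>>> send_rows(
  motion=[
    {"rot":[0,0,0],"delta_pos":[-0.01,-0.03,0],"grip":-1},
    {"rot":[0,0,0.01],"delta_pos":[-0.025,-0.07,0],"grip":-1},
    {"rot":[0,0,0.015],"delta_pos":[-0.041,-0.115,0],"grip":-1},
    {"rot":[0,0,0.02],"delta_pos":[-0.057,-0.16,0],"grip":-1},
    {"rot":[0,0,0.03],"delta_pos":[-0.073,-0.205,0],"grip":-1},
    {"rot":[0,0,0.04],"delta_pos":[-0.089,-0.25,0.005],"grip":-1},
    {"rot":[0,0,0.04],"delta_pos":[-0.1,-0.28,0.01],"grip":-1},
    {"rot":[0,0,0.04],"delta_pos":[-0.106,-0.296,0.01],"grip":-1},
  ],
)

```text
time_s: 5.85
ee_pos: [0.5202, 0.0535, 0.3966]
orientation: [-3.132, 0.233, 0.001]
contact_force: [0.4, -0.5, -3.4]
finger_gap: 0.0094
```

>>> send_rows(
  motion=[
    {"rot":[0,0,0],"delta_pos":[0,0,0],"grip":-1},
    {"rot":[0,0,0],"delta_pos":[0,0,0],"grip":-1},
    {"rot":[0,0,0],"delta_pos":[0,0,0],"grip":-1},
    {"rot":[0,0,0],"delta_pos":[0,0,0],"grip":-1},
    {"rot":[0,0,0],"delta_pos":[0,0,0],"grip":-1},
    {"rot":[0,0,0],"delta_pos":[0,0,0],"grip":-1},
    {"rot":[0,0,0],"delta_pos":[0,0,0],"grip":-1},
    {"rot":[0,0,0],"delta_pos":[0,0,0],"grip":-1},
  ],
)

```text
time_s: 6.65
ee_pos: [0.5215, 0.05, 0.396]
orientation: [3.132, -0.24, -0.0]
contact_force: [0.2, -1.1, -3.9]
finger_gap: 0.0098
```

```bash
python3 -c "
from h import *
import pickle
go([.521,.05,.40],-.152)
p,K,M=cam('wrist');pickle.dump((p,K,M),open('w3.pkl','wb'))
cv2.imwrite('pics/w3.png',p)
print(proj(K,M,[[.5318,.1446,.195],[.476,.047+.0,.212],[.5264,.3731,.212]]))"
```

```text
t 6.65 pos [0.5215 0.05   0.396 ] F [ 0.2 -1.1 -3.9] gap 0.0098 j [-0.85  0.03  0.69  1.42 -0.02  1.7  -0.31]
delta [-0.0005  0.     -0.004 ] rot [ 0.0001  0.0001 -0.0012] dist 0.004
[[ 315.44342936  101.70059881]
 [ 286.60845784  180.87073561]
 [ 276.21620028 -126.11210967]]
```

View pics/w3.png

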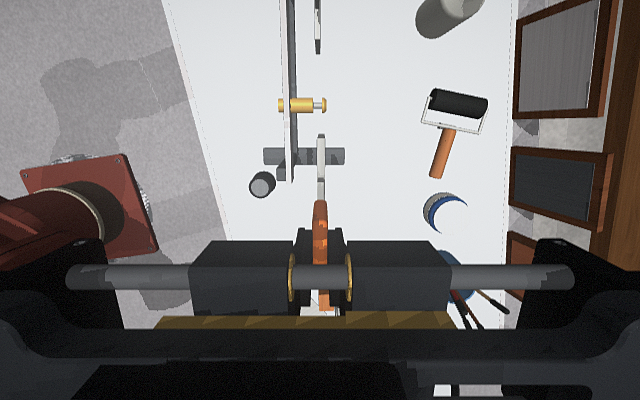

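The wrist view shows the empty stud pointing along +x: collar and body at about (300,104), silvery neck at about (318,104), head at (324,104). The rail runs from (291,180) to (290,0), and the held hanger's strap is at (320,165). I'll measure the pixels numerically.

```bash
python3 -c "
from h import *
import pickle
p,K,M=pickle.load(open('w3.pkl','rb'))
h=cv2.cvtColor(p,cv2.COLOR_BGR2HSV)
print('row104',[(u,h[104,u].tolist()) for u in range(304,332)])
for u in (314,316,318,320,322): print('col',u,[(v,h[v,u].tolist()[1:]) for v in range(94,115)])
g=cv2.cvtColor(p,cv2.COLOR_BGR2GRAY)
for v in (10,40,70,130,145,170): print(v,g[v,278:304].tolist())
"
```

```text
row104 [(304, [29, 112, 228]), (305, [29, 113, 227]), (306, [29, 113, 227]), (307, [29, 115, 227]), (308, [29, 113, 228]), (309, [30, 113, 226]), (310, [29, 114, 229]), (311, [29, 116, 235]), (312, [27, 126, 201]), (313, [111, 29, 122]), (314, [60, 2, 227]), (315, [30, 5, 218]), (316, [30, 4, 216]), (317, [45, 5, 216]), (318, [30, 6, 215]), (319, [24, 6, 215]), (320, [90, 2, 216]), (321, [111, 20, 209]), (322, [22, 145, 234]), (323, [28, 123, 235]), (324, [20, 130, 185]), (325, [18, 146, 173]), (326, [20, 60, 208]), (327, [106, 15, 247]), (328, [110, 6, 237]), (329, [100, 3, 232]), (330, [98, 4, 232]), (331, [105, 4, 233])]
col 314 [(94, [4, 233]), (95, [4, 232]), (96, [4, 233]), (97, [5, 234]), (98, [6, 236]), (99, [6, 236]), (100, [11, 240]), (101, [9, 245]), (102, [12, 206]), (103, [1, 182]), (104, [2, 227]), (105, [1, 226]), (106, [1, 188]), (107, [2, 143]), (108, [7, 139]), (109, [15, 234]), (110, [8, 248]), (111, [8, 244]), (112, [7, 241]), (113, [6, 237]), (114, [5, 234])]
col 316 [(94, [5, 232]), (95, [5, 232]), (96, [4, 232]), (97, [4, 232]), (98, [5, 232]), (99, [5, 233]), 
[... 1452 characters left out ...]
242, 228, 224, 223, 224, 224, 222, 224, 223]
40 [227, 225, 229, 205, 221, 216, 215, 221, 241, 85, 75, 82, 103, 110, 107, 110, 72, 190, 237, 227, 226, 228, 226, 226, 225, 226]
70 [227, 228, 228, 231, 207, 223, 218, 214, 224, 242, 80, 82, 82, 106, 115, 108, 115, 48, 251, 235, 230, 227, 229, 228, 227, 230]
130 [230, 229, 230, 229, 231, 232, 218, 230, 230, 230, 234, 254, 68, 83, 98, 101, 112, 108, 87, 129, 247, 232, 230, 230, 231, 231]
145 [233, 233, 232, 232, 235, 240, 171, 237, 232, 230, 232, 247, 146, 75, 80, 105, 111, 107, 101, 85, 254, 238, 231, 233, 233, 234]
170 [115, 113, 115, 114, 114, 117, 112, 108, 247, 230, 229, 234, 253, 82, 72, 109, 250, 235, 231, 230, 232, 230, 230, 230, 232, 231]
```

```bash
python3 -c "
from h import *
import pickle
p,K,M=pickle.load(open('w3.pkl','rb'))
P=np.array([atz(K,M,uv,.212) for uv in [(285.6,10),(286.6,40),(287.6,70),(289.6,130),(290.1,145)]]);print(P.round(4)); k=np.polyfit(P[:,1],P[:,0],1);yaw=-np.arctan(k[0]);print('yaw',yaw)
ex=np.array([np.cos(yaw),np.sin(yaw)]);ey=np.array([-ex[1],ex[0]])
for z in (.185,.195,.205):
    n=atz(K,M,(317.4,105.2),z)[:2]; print(z,n.round(4),'x from strip mid',(n-P[3,:2])@ex-.004)
    for e in (25,70):
        print(e,(n-e*1e-3*ey).round(4))
print('cam',np.linalg.inv(M)[:3,3])
"
```

```text
[[0.5131 0.25   0.212 ]
 [0.5084 0.2189 0.212 ]
 [0.5035 0.186  0.212 ]
 [0.4927 0.1141 0.212 ]
 [0.4898 0.0948 0.212 ]]
yaw -0.14896228222642455
0.185 [0.5337 0.1401] x from strip mid 0.03271533583868362
25 [0.53   0.1154]
70 [0.5233 0.0709]
0.195 [0.5337 0.1398] x from strip mid 0.03277410147067364
25 [0.53   0.1151]
70 [0.5233 0.0706]
0.205 [0.5337 0.1395] x from strip mid 0.03283286710266353
25 [0.53   0.1148]
70 [0.5233 0.0703]
cam [0.53417714 0.12736951 0.58741003]
```

```bash
python3 -c "
from h import *
import pickle
p,K,M=pickle.load(open('w3.pkl','rb'))
cv2.imwrite('pics/w3z.png',cv2.resize(p[60:210,262:352],None,fx=4,fy=4,interpolation=cv2.INTER_NEAREST))
"
```

```text
(no output)
```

View pics/w3z.png

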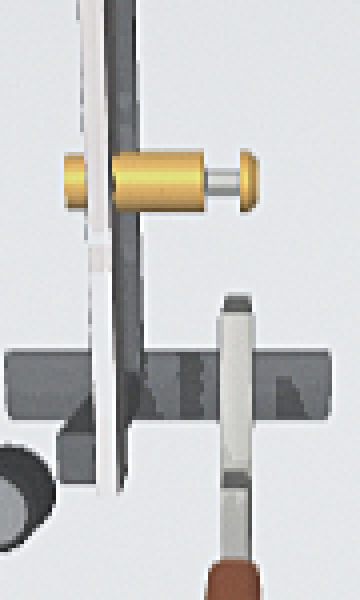

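The zoom shows that the white band is the strip's top, so the stud offset comes out at 40.7 mm, which agrees with the 40 mm nominal. The neck is at pixel (317.5,105.2). The held hanger's frame edge runs along u≈321, with its end at v≈135.

```bash
python3 -c "
from h import *
import pickle
p,K,M=pickle.load(open('w3.pkl','rb'))
yaw=-.149;ex=np.array([np.cos(yaw),np.sin(yaw)]);ey=np.array([-ex[1],ex[0]])
t=np.array([.5215,.05]); u0=.396+.019-.194
for n,uv,z in [('frame far',(321.2,134),u0+.104),('frame near',(321.2,178),u0+.104),('strap',(320.8,185),u0+.162),('neck',(317.5,105.2),.195)]:
    q=atz(K,M,uv,z)[:2]; print(n,q.round(4),'rel tcp x,y',((q-t)@ex).round(4),((q-t)@ey).round(4))
n=np.array([.5337,.1398]); 
for e in (60,25,0): print(e,(n-e*1e-3*ey).round(4))
go([*(n-.06*ey),.33],-.149)
"
```

```text
frame far [0.5335 0.1101] rel tcp x,y 0.0029 0.0612
frame near [0.5272 0.0689] rel tcp x,y 0.0028 0.0195
strap [0.5276 0.0765] rel tcp x,y 0.0021 0.0271
neck [0.5338 0.1398] rel tcp x,y -0.0011 0.0906
60 [0.5248 0.0805]
25 [0.53   0.1151]
0 [0.5337 0.1398]
t 6.7 pos [0.5215 0.0501 0.396 ] F [-0.4 -0.2 -4.4] gap 0.0096 j [-0.85  0.03  0.69  1.42 -0.02  1.7  -0.31]
delta [-0.0014 -0.0306  0.066 ] rot [ 0.0001  0.     -0.004 ] dist 0.073
```

>>> send_rows(
  motion=[
    {"rot":[0,0,-0.004],"delta_pos":[-0.003,0.005,0.02],"grip":-1},
    {"rot":[0,0,-0.004],"delta_pos":[-0.003,0.005,0.05],"grip":-1},
    {"rot":[0,0,-0.004],"delta_pos":[-0.003,0.005,0.085],"grip":-1},
    {"rot":[0,0,-0.004],"delta_pos":[-0.003,0.005,0.12],"grip":-1},
    {"rot":[0,0,-0.004],"delta_pos":[-0.003,0.005,0.14],"grip":-1},
    {"rot":[0,0,-0.004],"delta_pos":[-0.003,0.005,0.149],"grip":-1},
    {"rot":[0,0,-0.004],"delta_pos":[-0.003,0.005,0.149],"grip":-1},
    {"rot":[0,0,-0.004],"delta_pos":[-0.003,0.005,0.149],"grip":-1},
  ],
)

```text
time_s: 7.5
ee_pos: [0.5184, 0.0456, 0.2482]
orientation: [-3.133, 0.234, -0.002]
contact_force: [1.0, -0.4, -3.5]
finger_gap: 0.0093
```

```bash
python3 -c "
from h import *
import pickle
go([.5248,.0805,.247],-.149)
p,K,M=cam('wrist');pickle.dump((p,K,M),open('w4.pkl','wb'))
cv2.imwrite('pics/w4z.png',cv2.resize(p[70:220,240:400],None,fx=4,fy=4,interpolation=cv2.INTER_NEAREST))
print(proj(K,M,[.5337,.1398,.195]))
"
```

```text
t 7.5 pos [0.5184 0.0456 0.2482] F [ 1.  -0.4 -3.5] gap 0.0093 j [-0.84  0.02  0.69  1.72 -0.02  1.4  -0.3 ]
delta [ 0.0012 -0.0354  0.0012] rot [-0.0004 -0.0012 -0.0001] dist 0.035
[[319.67056153  93.33134071]]
```

View pics/w4z.png

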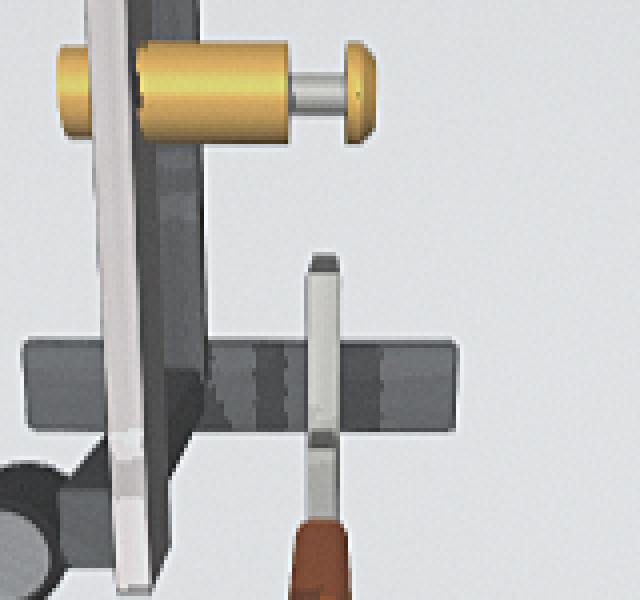

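```bash
python3 -c "
from h import *
import pickle
p,K,M=pickle.load(open('w4.pkl','rb'))
yaw=-.149;ex=np.array([np.cos(yaw),np.sin(yaw)]);ey=np.array([-ex[1],ex[0]])
t=np.array([.5184,.0456]); u0=.2482-.175
for n,uv,z in [('frame far',(320.9,70+268/4),u0+.104),('frame near',(320.8,70+430/4),u0+.104),('strap',(320.5,70+480/4),u0+.162),('neck',(319.4,93.5),.195)]:
    q=atz(K,M,uv,z)[:2]; print(n,q.round(4),'rel tcp x,y',((q-t)@ex).round(4),((q-t)@ey).round(4))
"
```

```text
frame far [0.5295 0.1032] rel tcp x,y 0.0024 0.0586
frame near [0.5237 0.0652] rel tcp x,y 0.0024 0.0201
strap [0.5236 0.0683] rel tcp x,y 0.0017 0.0232
neck [0.5335 0.1397] rel tcp x,y 0.0009 0.0953
```

>>> send_rows(
  motion=[
    {"rot":[0,0,0],"delta_pos":[-0.0015,-0.01,0],"grip":-1},
    {"rot":[0,0,0],"delta_pos":[-0.0015,-0.022,0],"grip":-1},
    {"rot":[0,0,0],"delta_pos":[-0.0015,-0.035,0],"grip":-1},
    {"rot":[0,0,0],"delta_pos":[-0.0015,-0.048,0],"grip":-1},
    {"rot":[0,0,0],"delta_pos":[-0.0015,-0.06,0],"grip":-1},
    {"rot":[0,0,0],"delta_pos":[-0.0015,-0.068,0],"grip":-1},
    {"rot":[0,0,0],"delta_pos":[-0.0015,-0.071,0],"grip":-1},
    {"rot":[0,0,0],"delta_pos":[-0.0015,-0.071,0],"grip":-1},
  ],
)

```text
time_s: 8.35
ee_pos: [0.5268, 0.1163, 0.2469]
orientation: [3.132, -0.233, -0.0]
contact_force: [-0.2, -0.4, -4.1]
finger_gap: 0.0097
```

>>> send_rows(
  motion=[
    {"rot":[0,0,0],"delta_pos":[0,0,0],"grip":-1},
    {"rot":[0,0,0],"delta_pos":[0,0,0],"grip":-1},
    {"rot":[0,0,0],"delta_pos":[0,0,0],"grip":-1},
    {"rot":[0,0,0],"delta_pos":[0,0,0],"grip":-1},
    {"rot":[0,0,0],"delta_pos":[0,0,0],"grip":-1},
    {"rot":[0,0,0],"delta_pos":[0,0,0],"grip":-1},
    {"rot":[0,0,0],"delta_pos":[0,0,0],"grip":-1},
    {"rot":[0,0,0],"delta_pos":[0,0,0],"grip":-1},
  ],
)

```text
time_s: 9.15
ee_pos: [0.5268, 0.116, 0.247]
orientation: [3.133, -0.234, -0.0]
contact_force: [-0.7, -0.4, -4.3]
finger_gap: 0.0094
```

```bash
python3 -c "
from h import *
import pickle
go([.5300,.1151,.247],-.149)
p,K,M=cam('wrist');pickle.dump((p,K,M),open('w5.pkl','wb'))
cv2.imwrite('pics/w5z.png',cv2.resize(p[60:210,240:400],None,fx=4,fy=4,interpolation=cv2.INTER_NEAREST))
"
```

```text
t 9.15 pos [0.5268 0.116  0.247 ] F [-0.7 -0.4 -4.3] gap 0.0094 j [-0.9   0.08  0.64  1.68 -0.05  1.4  -0.4 ]
delta [0.0033 0.0005 0.    ] rot [0. 0. 0.] dist 0.003
```

View pics/w5z.png

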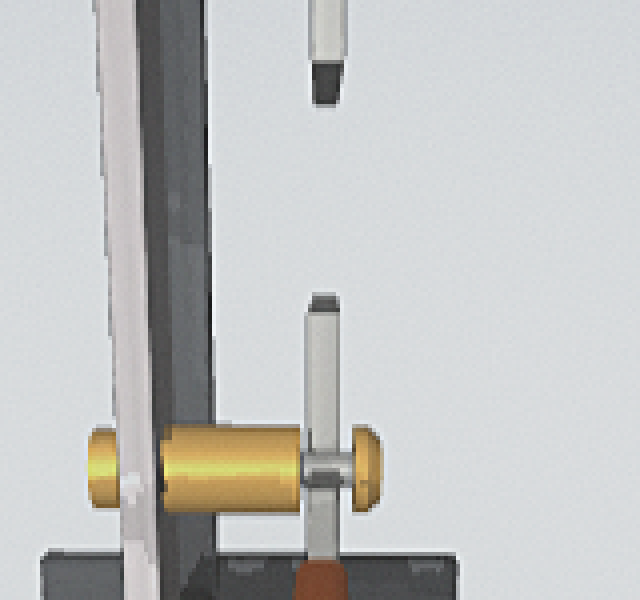

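The picture shows the strap at u≈322 in the crop, inside the neck gap (301–353). The lip's tip reaches over the neck at v≈470–487.

```bash
python3 -c "
from h import *
import pickle
p,K,M=pickle.load(open('w5.pkl','rb'))
yaw=-.149;ex=np.array([np.cos(yaw),np.sin(yaw)]);ey=np.array([-ex[1],ex[0]])
t=np.array([.5268,.116]); u0=.247-.175
for n,uv,z in [('frame far',(240+322/4,60+311/4),u0+.104),('lip end top',(240+322.5/4,60+487/4),u0+.162),('lip end bot',(240+322.5/4,60+470/4),u0+.143),('neck',(240+327/4,60+468/4),.195),('neck hi',(240+327/4,60+468/4),.205),('neck lo',(240+327/4,60+468/4),.185)]:
    q=atz(K,M,uv,z)[:2]; print(n,q.round(4),'rel tcp x,y',((q-t)@ex).round(4),((q-t)@ey).round(4))
"
```

```text
frame far [0.5374 0.173 ] rel tcp x,y 0.002 0.0579
lip end top [0.5331 0.1451] rel tcp x,y 0.0019 0.0297
lip end bot [0.533  0.1442] rel tcp x,y 0.002 0.0288
neck [0.5335 0.1401] rel tcp x,y 0.0031 0.0248
neck hi [0.5338 0.1423] rel tcp x,y 0.003 0.027
neck lo [0.5333 0.1379] rel tcp x,y 0.0032 0.0226
```

>>> send_rows(
  motion=[
    {"rot":[0,0,0],"delta_pos":[0.001,0,0.001],"grip":-1},
    {"rot":[0,0,0],"delta_pos":[0.001,0,0.002],"grip":-1},
    {"rot":[0,0,0],"delta_pos":[0.001,0,0.003],"grip":-1},
    {"rot":[0,0,0],"delta_pos":[0.001,0,0.004],"grip":-1},
    {"rot":[0,0,0],"delta_pos":[0.001,0,0.0045],"grip":-1},
    {"rot":[0,0,0],"delta_pos":[0.001,0,0.005],"grip":-1},
    {"rot":[0,0,0],"delta_pos":[0.001,0,0.005],"grip":-1},
    {"rot":[0,0,0],"delta_pos":[0.001,0,0.005],"grip":-1},
  ],
)

```text
time_s: 10.0
ee_pos: [0.5278, 0.1159, 0.2421]
orientation: [3.133, -0.234, 0.0]
contact_force: [0.5, 1.2, -4.5]
finger_gap: 0.0096
```

>>> send_rows(
  motion=[
    {"rot":[0,0,0],"delta_pos":[0,0,0.0005],"grip":-1},
    {"rot":[0,0,0],"delta_pos":[0,0,0.001],"grip":-1},
    {"rot":[0,0,0],"delta_pos":[0,0,0.0015],"grip":-1},
    {"rot":[0,0,0],"delta_pos":[0,0,0.002],"grip":-1},
    {"rot":[0,0,0],"delta_pos":[0,0,0.0025],"grip":-1},
    {"rot":[0,0,0],"delta_pos":[0,0,0.003],"grip":-1},
    {"rot":[0,0,0],"delta_pos":[0,0,0.003],"grip":-1},
    {"rot":[0,0,0],"delta_pos":[0,0,0.003],"grip":-1},
  ],
)

```text
time_s: 10.8
ee_pos: [0.5278, 0.1158, 0.239]
orientation: [3.133, -0.234, -0.0]
contact_force: [0.0, 0.2, -4.4]
finger_gap: 0.0095
```

>>> send_rows(
  motion=[
    {"rot":[0,0,0],"delta_pos":[0,0,0.0005],"grip":-1},
    {"rot":[0,0,0],"delta_pos":[0,0,0.001],"grip":-1},
    {"rot":[0,0,0],"delta_pos":[0,0,0.0015],"grip":-1},
    {"rot":[0,0,0],"delta_pos":[0,0,0.002],"grip":-1},
    {"rot":[0,0,0],"delta_pos":[0,0,0.002],"grip":-1},
    {"rot":[0,0,0],"delta_pos":[0,0,0.002],"grip":-1},
    {"rot":[0,0,0],"delta_pos":[0,0,0.002],"grip":-1},
    {"rot":[0,0,0],"delta_pos":[0,0,0.002],"grip":-1},
  ],
)

```text
time_s: 11.6
ee_pos: [0.5278, 0.1158, 0.2371]
orientation: [3.133, -0.234, -0.0]
contact_force: [-1.2, -0.5, -3.9]
finger_gap: 0.0095
```

>>> send_rows(
  motion=[
    {"rot":[0,0,0],"delta_pos":[0,0,0.0005],"grip":-1},
    {"rot":[0,0,0],"delta_pos":[0,0,0.001],"grip":-1},
    {"rot":[0,0,0],"delta_pos":[0,0,0.0015],"grip":-1},
    {"rot":[0,0,0],"delta_pos":[0,0,0.002],"grip":-1},
    {"rot":[0,0,0],"delta_pos":[0,0,0.002],"grip":-1},
    {"rot":[0,0,0],"delta_pos":[0,0,0.002],"grip":-1},
    {"rot":[0,0,0],"delta_pos":[0,0,0.002],"grip":-1},
    {"rot":[0,0,0],"delta_pos":[0,0,0.002],"grip":-1},
  ],
)

```text
time_s: 12.4
ee_pos: [0.5278, 0.1158, 0.2351]
orientation: [3.133, -0.234, 0.0]
contact_force: [-0.1, -0.2, -3.9]
finger_gap: 0.0092
```

>>> send_rows(
  motion=[
    {"rot":[0,0,0],"delta_pos":[0,0,0.0005],"grip":-1},
    {"rot":[0,0,0],"delta_pos":[0,0,0.001],"grip":-1},
    {"rot":[0,0,0],"delta_pos":[0,0,0.0015],"grip":-1},
    {"rot":[0,0,0],"delta_pos":[0,0,0.002],"grip":-1},
    {"rot":[0,0,0],"delta_pos":[0,0,0.002],"grip":-1},
    {"rot":[0,0,0],"delta_pos":[0,0,0.002],"grip":-1},
    {"rot":[0,0,0],"delta_pos":[0,0,0.002],"grip":-1},
    {"rot":[0,0,0],"delta_pos":[0,0,0.002],"grip":-1},
  ],
)

```text
time_s: 13.2
ee_pos: [0.5278, 0.1159, 0.2331]
orientation: [3.133, -0.234, -0.0]
contact_force: [0.5, 0.3, -4.0]
finger_gap: 0.0092
```

>>> send_rows(
  motion=[
    {"rot":[0,0,0],"delta_pos":[0,0,0.0005],"grip":-1},
    {"rot":[0,0,0],"delta_pos":[0,0,0.001],"grip":-1},
    {"rot":[0,0,0],"delta_pos":[0,0,0.0015],"grip":-1},
    {"rot":[0,0,0],"delta_pos":[0,0,0.002],"grip":-1},
    {"rot":[0,0,0],"delta_pos":[0,0,0.002],"grip":-1},
    {"rot":[0,0,0],"delta_pos":[0,0,0.002],"grip":-1},
    {"rot":[0,0,0],"delta_pos":[0,0,0.002],"grip":-1},
    {"rot":[0,0,0],"delta_pos":[0,0,0.002],"grip":-1},
  ],
)

```text
time_s: 14.0
ee_pos: [0.5282, 0.1156, 0.2316]
orientation: [-3.133, 0.234, -0.001]
contact_force: [-1.3, -3.3, 4.6]
finger_gap: 0.0093
```

>>> send_rows(
  motion=[
    {"rot":[0,0,0],"delta_pos":[0,0,-0.001],"grip":-1},
    {"rot":[0,0,0],"delta_pos":[0,0,-0.002],"grip":-1},
    {"rot":[0,0,0],"delta_pos":[0,0,-0.002],"grip":-1},
    {"rot":[0,0,0],"delta_pos":[0,-0.001,-0.002],"grip":-1},
    {"rot":[0,0,0],"delta_pos":[0,-0.002,-0.002],"grip":-1},
    {"rot":[0,0,0],"delta_pos":[0,-0.003,-0.002],"grip":-1},
    {"rot":[0,0,0],"delta_pos":[0,-0.004,-0.002],"grip":-1},
    {"rot":[0,0,0],"delta_pos":[0,-0.004,-0.002],"grip":-1},
  ],
)

```text
time_s: 14.8
ee_pos: [0.5284, 0.12, 0.233]
orientation: [3.133, -0.233, -0.0]
contact_force: [-0.2, 0.4, -4.6]
finger_gap: 0.0094
```

>>> send_rows(
  motion=[
    {"rot":[0,0,0],"delta_pos":[0,-0.001,0],"grip":-1},
    {"rot":[0,0,0],"delta_pos":[0,-0.002,0],"grip":-1},
    {"rot":[0,0,0],"delta_pos":[0,-0.003,0],"grip":-1},
    {"rot":[0,0,0],"delta_pos":[0,-0.004,0],"grip":-1},
    {"rot":[0,0,0],"delta_pos":[0,-0.005,0],"grip":-1},
    {"rot":[0,0,0],"delta_pos":[0,-0.006,0],"grip":-1},
    {"rot":[0,0,0],"delta_pos":[0,-0.006,0],"grip":-1},
    {"rot":[0,0,0],"delta_pos":[0,-0.006,0],"grip":-1},
  ],
)

```text
time_s: 15.6
ee_pos: [0.5293, 0.1257, 0.233]
orientation: [3.133, -0.234, -0.0]
contact_force: [-0.6, 0.5, -3.4]
finger_gap: 0.0093
```

>>> send_rows(
  motion=[
    {"rot":[0,0,0],"delta_pos":[0,-0.002,0],"grip":-1},
    {"rot":[0,0,0],"delta_pos":[0,-0.004,0],"grip":-1},
    {"rot":[0,0,0],"delta_pos":[0,-0.006,0],"grip":-1},
    {"rot":[0,0,0],"delta_pos":[0,-0.008,0],"grip":-1},
    {"rot":[0,0,0],"delta_pos":[0,-0.01,0],"grip":-1},
    {"rot":[0,0,0],"delta_pos":[0,-0.011,0],"grip":-1},
    {"rot":[0,0,0],"delta_pos":[0,-0.011,0],"grip":-1},
    {"rot":[0,0,0],"delta_pos":[0,-0.011,0],"grip":-1},
  ],
)

```text
time_s: 16.4
ee_pos: [0.5309, 0.1365, 0.233]
orientation: [3.133, -0.234, -0.0]
contact_force: [0.9, -0.2, -4.0]
finger_gap: 0.0095
```

>>> send_rows(
  motion=[
    {"rot":[0,0,0],"delta_pos":[0,-0.0005,0],"grip":-1},
    {"rot":[0,0,0],"delta_pos":[0,-0.001,0],"grip":-1},
    {"rot":[0,0,0],"delta_pos":[0,-0.0015,0],"grip":-1},
    {"rot":[0,0,0],"delta_pos":[0,-0.002,0],"grip":-1},
    {"rot":[0,0,0],"delta_pos":[0,-0.0025,0],"grip":-1},
    {"rot":[0,0,0],"delta_pos":[0,-0.003,0],"grip":-1},
    {"rot":[0,0,0],"delta_pos":[0,-0.003,0],"grip":-1},
    {"rot":[0,0,0],"delta_pos":[0,-0.003,0],"grip":-1},
  ],
)

```text
time_s: 17.2
ee_pos: [0.5314, 0.1396, 0.2331]
orientation: [3.133, -0.234, -0.0]
contact_force: [-0.3, -0.3, -3.8]
finger_gap: 0.0092
```

>>> send_rows(
  motion=[
    {"rot":[0,0,0],"delta_pos":[0,-0.0005,0],"grip":-1},
    {"rot":[0,0,0],"delta_pos":[0,-0.001,0],"grip":-1},
    {"rot":[0,0,0],"delta_pos":[0,-0.0015,0],"grip":-1},
    {"rot":[0,0,0],"delta_pos":[0,-0.0015,0],"grip":-1},
    {"rot":[0,0,0],"delta_pos":[0,-0.0015,0],"grip":-1},
    {"rot":[0,0,0],"delta_pos":[0,-0.0015,0],"grip":-1},
    {"rot":[0,0,0],"delta_pos":[0,-0.0015,0],"grip":-1},
    {"rot":[0,0,0],"delta_pos":[0,-0.0015,0],"grip":-1},
  ],
)

```text
time_s: 18.0
ee_pos: [0.5316, 0.141, 0.233]
orientation: [3.133, -0.234, -0.0]
contact_force: [0.9, 0.0, -3.7]
finger_gap: 0.0096
```

>>> send_rows(
  motion=[
    {"rot":[0,0,0],"delta_pos":[0,-0.0005,0],"grip":-1},
    {"rot":[0,0,0],"delta_pos":[0,-0.001,0],"grip":-1},
    {"rot":[0,0,0],"delta_pos":[0,-0.0015,0],"grip":-1},
    {"rot":[0,0,0],"delta_pos":[0,-0.0015,0],"grip":-1},
    {"rot":[0,0,0],"delta_pos":[0,-0.0015,0],"grip":-1},
    {"rot":[0,0,0],"delta_pos":[0,-0.0015,0],"grip":-1},
    {"rot":[0,0,0],"delta_pos":[0,-0.0015,0],"grip":-1},
    {"rot":[0,0,0],"delta_pos":[0,-0.0015,0],"grip":-1},
  ],
)

```text
time_s: 18.8
ee_pos: [0.5318, 0.1425, 0.233]
orientation: [3.133, -0.234, -0.0]
contact_force: [0.2, -0.4, -3.5]
finger_gap: 0.0093
```

>>> send_rows(
  motion=[
    {"rot":[0,0,0],"delta_pos":[0,-0.0005,0],"grip":-1},
    {"rot":[0,0,0],"delta_pos":[0,-0.001,0],"grip":-1},
    {"rot":[0,0,0],"delta_pos":[0,-0.0015,0],"grip":-1},
    {"rot":[0,0,0],"delta_pos":[0,-0.0015,0],"grip":-1},
    {"rot":[0,0,0],"delta_pos":[0,-0.0015,0],"grip":-1},
    {"rot":[0,0,0],"delta_pos":[0,-0.0015,0],"grip":-1},
    {"rot":[0,0,0],"delta_pos":[0,-0.0015,0],"grip":-1},
    {"rot":[0,0,0],"delta_pos":[0,-0.0015,0],"grip":-1},
  ],
)

```text
time_s: 19.6
ee_pos: [0.532, 0.144, 0.233]
orientation: [3.133, -0.234, -0.0]
contact_force: [0.9, -0.8, -4.2]
finger_gap: 0.0094
```

>>> send_rows(
  motion=[
    {"rot":[0,0,0],"delta_pos":[0,-0.0005,0],"grip":-1},
    {"rot":[0,0,0],"delta_pos":[0,-0.001,0],"grip":-1},
    {"rot":[0,0,0],"delta_pos":[0,-0.0015,0],"grip":-1},
    {"rot":[0,0,0],"delta_pos":[0,-0.0015,0],"grip":-1},
    {"rot":[0,0,0],"delta_pos":[0,-0.0015,0],"grip":-1},
    {"rot":[0,0,0],"delta_pos":[0,-0.0015,0],"grip":-1},
    {"rot":[0,0,0],"delta_pos":[0,-0.0015,0],"grip":-1},
    {"rot":[0,0,0],"delta_pos":[0,-0.0015,0],"grip":-1},
  ],
)

```text
time_s: 20.4
ee_pos: [0.5322, 0.1453, 0.2329]
orientation: [3.133, -0.234, -0.0]
contact_force: [-0.1, -4.0, -6.0]
finger_gap: 0.0096
```

>>> send_rows(
  motion=[
    {"rot":[0,0,0],"delta_pos":[0,0.0008,0],"grip":-1},
    {"rot":[0,0,0],"delta_pos":[0,0.0016,0],"grip":-1},
    {"rot":[0,0,0],"delta_pos":[0,0.0016,0],"grip":-1},
    {"rot":[0,0,0],"delta_pos":[0,0.0016,0.0005],"grip":-1},
    {"rot":[0,0,0],"delta_pos":[0,0.0016,0.001],"grip":-1},
    {"rot":[0,0,0],"delta_pos":[0,0.0016,0.0015],"grip":-1},
    {"rot":[0,0,0],"delta_pos":[0,0.0016,0.002],"grip":-1},
    {"rot":[0,0,0],"delta_pos":[0,0.0016,0.0025],"grip":-1},
  ],
)

```text
time_s: 21.2
ee_pos: [0.5321, 0.1441, 0.2306]
orientation: [-3.133, 0.234, -0.0]
contact_force: [0.1, -1.0, -3.0]
finger_gap: 0.009
```

The tool is now below the height where the roof touched before, with no upward force, so the neck is entering the notch.

>>> send_rows(
  motion=[
    {"rot":[0,0,0],"delta_pos":[0,0,0.0005],"grip":-1},
    {"rot":[0,0,0],"delta_pos":[0,0,0.001],"grip":-1},
    {"rot":[0,0,0],"delta_pos":[0,0,0.0015],"grip":-1},
    {"rot":[0,0,0],"delta_pos":[0,0,0.002],"grip":-1},
    {"rot":[0,0,0],"delta_pos":[0,0,0.0025],"grip":-1},
    {"rot":[0,0,0],"delta_pos":[0,0,0.003],"grip":-1},
    {"rot":[0,0,0],"delta_pos":[0,0,0.003],"grip":-1},
    {"rot":[0,0,0],"delta_pos":[0,0,0.003],"grip":-1},
  ],
)

```text
time_s: 22.0
ee_pos: [0.532, 0.1439, 0.2275]
orientation: [3.133, -0.234, -0.0]
contact_force: [0.4, -1.4, -3.6]
finger_gap: 0.0092
```

>>> send_rows(
  motion=[
    {"rot":[0,0,0],"delta_pos":[0,0,0.0005],"grip":-1},
    {"rot":[0,0,0],"delta_pos":[0,0,0.001],"grip":-1},
    {"rot":[0,0,0],"delta_pos":[0,0,0.0015],"grip":-1},
    {"rot":[0,0,0],"delta_pos":[0,0,0.002],"grip":-1},
    {"rot":[0,0,0],"delta_pos":[0,0,0.0025],"grip":-1},
    {"rot":[0,0,0],"delta_pos":[0,0,0.003],"grip":-1},
    {"rot":[0,0,0],"delta_pos":[0,0,0.003],"grip":-1},
    {"rot":[0,0,0],"delta_pos":[0,0,0.003],"grip":-1},
  ],
)

```text
time_s: 22.8
ee_pos: [0.532, 0.1439, 0.2245]
orientation: [3.133, -0.234, -0.0]
contact_force: [0.2, -2.4, -3.5]
finger_gap: 0.0095
```

>>> send_rows(
  motion=[
    {"rot":[0,0,0],"delta_pos":[0,0.0005,0.0003],"grip":-1},
    {"rot":[0,0,0],"delta_pos":[0,0.0005,0.0006],"grip":-1},
    {"rot":[0,0,0],"delta_pos":[0,0.0005,0.0009],"grip":-1},
    {"rot":[0,0,0],"delta_pos":[0,0.0005,0.0012],"grip":-1},
    {"rot":[0,0,0],"delta_pos":[0,0.0005,0.0015],"grip":-1},
    {"rot":[0,0,0],"delta_pos":[0,0.0005,0.0015],"grip":-1},
    {"rot":[0,0,0],"delta_pos":[0,0.0005,0.0015],"grip":-1},
    {"rot":[0,0,0],"delta_pos":[0,0.0005,0.0015],"grip":-1},
  ],
)

```text
time_s: 23.6
ee_pos: [0.5319, 0.1434, 0.223]
orientation: [3.133, -0.234, -0.0]
contact_force: [-0.7, -1.2, -3.2]
finger_gap: 0.0095
```

>>> send_rows(
  motion=[
    {"rot":[0,0,0],"delta_pos":[0,0.0002,0.0003],"grip":-1},
    {"rot":[0,0,0],"delta_pos":[0,0.0002,0.0006],"grip":-1},
    {"rot":[0,0,0],"delta_pos":[0,0.0002,0.0009],"grip":-1},
    {"rot":[0,0,0],"delta_pos":[0,0.0002,0.0012],"grip":-1},
    {"rot":[0,0,0],"delta_pos":[0,0.0002,0.0012],"grip":-1},
    {"rot":[0,0,0],"delta_pos":[0,0.0002,0.0012],"grip":-1},
    {"rot":[0,0,0],"delta_pos":[0,0.0002,0.0012],"grip":-1},
    {"rot":[0,0,0],"delta_pos":[0,0.0002,0.0012],"grip":-1},
  ],
)

```text
time_s: 24.4
ee_pos: [0.5322, 0.1434, 0.2222]
orientation: [-3.133, 0.234, -0.001]
contact_force: [-0.0, 0.1, 4.2]
finger_gap: 0.0097
```

Contact again, with an upward force of about 8 N, 9.4 mm below the earlier roof contact. That matches the 9 mm notch, so the stud is fully seated. I'll ease off and release with a small opening.

>>> send_rows(
  motion=[
    {"rot":[0,0,0],"delta_pos":[0,0,-0.0004],"grip":-1},
    {"rot":[0,0,0],"delta_pos":[0,0,-0.0004],"grip":-1},
    {"rot":[0,0,0],"delta_pos":[0,0,-0.0004],"grip":-0.75},
    {"rot":[0,0,0],"delta_pos":[0,0,-0.0004],"grip":-0.7},
    {"rot":[0,0,0],"delta_pos":[0,0,-0.0004],"grip":-0.6},
    {"rot":[0,0,0],"delta_pos":[0,0,-0.0004],"grip":-0.5},
    {"rot":[0,0,0],"delta_pos":[0,0,-0.0004],"grip":-0.4},
    {"rot":[0,0,0],"delta_pos":[0,0,-0.0004],"grip":-0.4},
  ],
  squeeze=10,
)

```text
time_s: 25.2
ee_pos: [0.5319, 0.1433, 0.2222]
orientation: [3.133, -0.234, -0.0]
contact_force: [0.2, -0.3, -0.2]
finger_gap: 0.0248
```

```bash
python3 -c "
from h import *
go([.532,.1434,.40],-.149)
p,K,M=cam('wrist')
a=cv2.resize(p[60:260,220:420],(480,480),interpolation=cv2.INTER_CUBIC)
cv2.imwrite('pics/w6.png',a)
"
```

```text
t 25.2 pos [0.5319 0.1433 0.2222] F [ 0.2 -0.3 -0.2] gap 0.0248 j [-0.91  0.12  0.63  1.69 -0.07  1.35 -0.42]
delta [ 1.000e-04 -2.000e-04 -1.778e-01] rot [ 0.      0.0001 -0.0001] dist 0.178
```

Released, and the force is back to zero. I'll retreat straight up, slowly at first.

>>> send_rows(
  motion=[
    {"rot":[0,0,0],"delta_pos":[0,0,0],"grip":-0.4},
    {"rot":[0,0,0],"delta_pos":[0,0,-0.005],"grip":-0.4},
    {"rot":[0,0,0],"delta_pos":[0,0,-0.015],"grip":-0.4},
    {"rot":[0,0,0],"delta_pos":[0,0,-0.03],"grip":-0.4},
    {"rot":[0,0,0],"delta_pos":[0,0,-0.05],"grip":-0.4},
    {"rot":[0,0,0],"delta_pos":[0,0,-0.08],"grip":-0.4},
    {"rot":[0,0,0],"delta_pos":[0,0,-0.12],"grip":-0.4},
    {"rot":[0,0,0],"delta_pos":[0,0,-0.16],"grip":-0.4},
  ],
)

```text
time_s: 26.05
ee_pos: [0.5316, 0.143, 0.3851]
orientation: [-3.132, 0.234, -0.001]
contact_force: [1.0, 0.1, 0.2]
finger_gap: 0.0263
```

```bash
python3 -c "
from h import *
go([.532,.1434,.40],-.149)
a=cam('scene')[0][110:330,230:490]; b=cam('side')[0][110:300,200:420]; c=cam('wrist')[0][60:320,220:440]
f=lambda i,w,h:cv2.resize(i,(w,h),interpolation=cv2.INTER_CUBIC)
im=np.zeros((600,800,3),np.uint8); im[:400,:473]=f(a,473,400); im[:282,473:]=f(b,327,282); im[282:600,473:473+269]=f(c,269,318)
cv2.imwrite('pics/final.png',im)
"
```

```text
t 26.05 pos [0.5316 0.143  0.3851] F [1.  0.1 0.2] gap 0.0263 j [-0.92  0.09  0.64  1.39 -0.06  1.68 -0.44]
delta [ 0.0003 -0.0004 -0.0149] rot [-0.0006 -0.0007 -0.0001] dist 0.015
```

View pics/final.png

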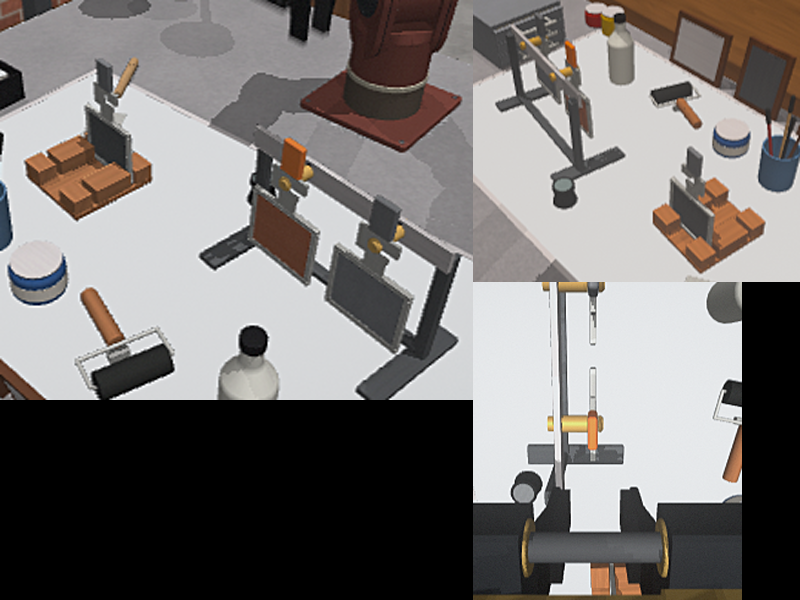

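The copper hanger hangs level on the empty stud: orange grip at (293,157) in the scene part, with the head in front of the strap. The other hangers and the loose objects look undisturbed, and the gripper is well clear. Handing in.

```bash
python3 -c "
from plant import env; print(env.finish_job())"
```

```text
the job is handed in; nothing more can be done
None
```

The copper hanger now hangs on the rail's empty stud, and I handed the job in after about 26 s on the robot's clock.

- **Method:** I lifted it out of the stand and felt for the stud's height with the upper lip. Then I slid the slot onto the neck until it touched the end wall, backed off about 1.6 mm and let it down into the notch.
- **Seating:** The final contact came 9.4 mm below the first lip contact, which fits the 9 mm notch. The contact forces I read stayed under about 9 N, against the 20 N limit. They are only read at the end of each move, so a brief higher peak would not have shown.
- **Last checks:** After letting go, the force on the tool was near zero. The final pictures show the hanger hanging level behind the stud's head, the gripper clear of it, and the other objects apparently where they were.
- **Disagreement:** My camera estimate of where the stud lay along the slot was about 2–3 mm off. The end wall came after about 30 mm of sliding instead of the 27 mm I expected, so I used the felt position.

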